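# Load a printed housing into the V-block fixture

### The job

Load the round orange housing into the drilling fixture: slide it across the aluminium plate into the V-block until it sits fully home, touching both faces of the V, and then push the red handle of the toggle clamp all the way down so that its rubber foot holds the housing there. Keep the housing standing upright on the plate, and leave the other things on the bench where they are.

Things in the scene. Friction and masses are not known exactly. Their poses are not given: they have to be found in the camera images.
- fixture: Drilling fixture screwed to the bench, does not move: an aluminium plate 340 x 200 x 12 mm (its x, y, z) dotted with small dark holes, a steel V-block near its +x end and a toggle clamp on top of the V-block. Origin: centre of the plate's underside, on the bench; z up. The V-block spans x = +28 to +142 mm, is 120 mm wide in y and its top is 57 mm above the bench.
- vee_seat (a point): Fixed point where the housing's centre lies when it sits home against both faces of the V: fixture x = +20 mm, y = 0, 30 mm above the plate's top (42 mm above the bench). Its axes are the fixture's: +x points into the V, z up. The 90 degree V has upright faces, is symmetric about y = 0 and opens to -x; its mouth, 97 mm wide, is 8 mm beyond this point in +x.
- housing_center (a point): Centre (half-way up) of the loose orange printed housing: a plain upright cylinder 80 mm in diameter, 60 mm tall, 0.2 to 0.45 kg, standing on the plate 85 to 125 mm in front of vee_seat (its -x) and up to 45 mm to either side. Slippery on the plate (friction about 0.25) and too wide for most grippers: it is meant to be pushed. z is its axis, up.
- clamp_handle (a joint): Toggle clamp handle, rad: 0 = shut (level, pointing to fixture +x, away from the V), 0.95 = fully open. Starts raised, at 0.84 to 0.95, and stays where it is left. Its toggle link lowers the clamp's arm with it (arm at 1.36 for handle 0.9, 0.4 for 0.4, 0 for 0) until the rubber foot presses on top of a seated housing; shut, it meets a hard stop. Closing takes 2 to 6 N at handle_grip.
- handle_pivot (a point): Hinge point of the clamp handle: fixture x = +125 mm, y = 0, 84 mm above the bench. Its axes turn with the handle: x points along the handle to its tip, y along the level hinge line (fixture y).
- handle_grip (a point): Where to press: on the upper face of the red handle grip, 105 mm from handle_pivot along the handle and 8 mm above its middle line. The handle is a straight bar 18 mm wide, 16 mm thick, ending 135 mm from the pivot; the red grip covers its last 98 mm. x points along the handle to its tip, z square out of its upper face.
- clamp_foot (a point): Centre of the underside of the clamp arm's black rubber foot (20 mm in diameter). With the clamp open the arm (70 mm long, 15 mm wide) stands nearly upright at fixture x = +92 mm, up to 160 mm above the bench, the foot on its -x side; shut, the foot lies on top of a seated housing, 20 mm beyond its centre in fixture +x.
- end_cap: Bystander: orange printed end cap, 80 mm in diameter, 20 mm tall, lying on the bench beside the fixture; origin at the centre of its underside.
- filament_spool: Bystander: black spool of blue filament lying flat, 200 mm in diameter, 66 mm tall; origin at the centre of its underside.
- cleaner_bottle: Bystander: white bottle with a red cap, 68 mm in diameter, 190 mm tall; origin at the centre of its underside.
- scraper: Bystander: print scraper with black handle, 200 mm long, lying on the bench; x along it.
- screwdriver: Bystander: screwdriver with yellow handle, 190 mm long, lying on the bench; x along it.
- caliper: Bystander: steel caliper with a black slide, 225 mm long, lying on the bench; x along it.
Mind the look-alikes: they are no part of the job. There is more than one size of the part that bears housing_center; the job needs the middle-sized.

How it is judged (in metres and radians):
On the way, in this order (a step that is already met when the one before it is completed fails the run):
1. the housing sits home in the V, its centre within 3 mm of the seat, upright, with the clamp still open (horizontal distance between housing_center and vee_seat below 0.003 m and angle between housing_center's own z axis and vertical below 0.05 rad and value of joint clamp_handle above 0.4 rad), for 0.2 s.
2. the clamp handle is pushed fully down (value of joint clamp_handle below 0.08 rad), for 0.2 s.
At the end, for the whole second after the job is handed in: The housing stands upright (within 0.05 rad) on the plate, its centre within 3 mm of the seat in the V (touching both faces), and the clamp handle is shut (below 0.08 rad) (horizontal distance between housing_center and vee_seat below 0.003 m and z of housing_center in the frame of vee_seat below 0.004 m and angle between housing_center's own z axis and vertical below 0.05 rad and value of joint clamp_handle below 0.08 rad).
It fails at once if the housing is tipped (angle between housing_center's own z axis and vertical above 0.35 rad).
It fails at once if another thing on the bench is moved by more than 30 mm (distance of any of end_cap, filament_spool, cleaner_bottle, scraper, screwdriver, caliper from where it was at the start of the episode above 0.03 m).
It also fails if it takes over 61 s, if anything falls off the work surface, if the arm or the gripper's body presses on something with over 40 N, if the wrist force passes 120 N, or if a joint passes its speed limit or range.

### The arm

A 6-joint arm with a two-finger parallel gripper is mounted at the origin on the work surface. World frame = base frame: x ahead of the robot, y to its left, z up, the work surface at z = 0. Lengths are in mm, angles in rad, forces in N, time in s.
With the tool pointing down it reaches from about 425 to 950 mm from the base axis. Payload 14.7 kg.
Tool frame: the origin (TCP) lies between the finger pads; the fingertips stand 22 mm ahead of it and the grasp point (between the pads) lies 3 mm ahead of it; z points along the fingers, y is the line along which they close (so a half turn about z gives the same grasp; the last joint's range is limited). The gripper opens to 85 mm and grips with 20 to 120 N. Pads are 22 mm wide; open, the fingers measure 114 mm over their backs; the gripper's body (76 mm by 85 mm) begins 54 mm behind the grasp point. The pads swing forward as they close: fully open they stand 13 mm farther back than shut.
Start: joints at [-1.374, 0.48, 1.596, -0, 1.065, -0.047], TCP at [156.922, -630.768, 225.897] pointing down, gripper open.
Joint ranges: [-2.75, 2.75], [-0.82, 2.05], [0.23, 2.67], [-1.56, 4.7], [0.09, 2.69], [-2.92, 2.92]. Speed limits (rad/s): [1.89, 1.89, 2.39, 3.01, 3.01, 3.01].

### API

Orientations are given as a unit quaternion [w, x, y, z].
In Python, from station import bot, optics, nets gives the robot as it stands.
- The arm moves only by the tool step_arm, never from a script. Its argument "targets" is one flat list of numbers, 4 for each row, row after row: the shift along the tool's x, y, z in mm, then the turn about the tool's z in degrees. A call has 1 to 8 rows; each row shifts and turns the commanded pose from where the row before left it, along the tool's axes as they then stand; what a row does not reach is not made up. A row lasts 1/10 s, in which the tool goes at most 50 mm and 8.59 degrees, less where a joint would pass 70% of its speed; a pose out of reach is approached as far as the arm can. A call with a gripper value outside its range is refused whole. "jaw" is the finger opening in mm, from 0 to 85.4, set as the call begins (left out, the last holds). The fingers move at their own pace and stop on an object; "grip_force" is the grip in N (left out, the last holds). Time passes only in rows, so rows that do not move let the fingers close. It gives the time, the measured TCP pose, the force, the opening and the grip force at its end, in the units of the state.
- bot.get_state(): the state, without advancing time (a new reading comes with each control period).
- optics.snapshot(name): name is "scene" or "side" or "wrist"; returns a dict with "pixels" (420x560x3 uint8, blue, green, red), "vertical_fov" (degrees; the focal length in pixels is half the picture's height over the tangent of half this angle, whatever the lens; pixels are square), "cx", "cy" (the principal point, pixels), "world_to_cam" (4x4, takes a point from world to camera coordinates). Camera axes: x right, y down, z forward; pixel columns grow to the right and rows downward; lengths in mm; the calibration is good to about 2 mm. A picture is of the moment at which its call begins. There is no depth.
- bot.sign_off(): hands the job in; it is judged then, once.
Trained networks look in a picture, given as the dict that the camera call returned (one of the last four; its "shot" number tells which), for a name from the list of things; names that differ only in an ending like _2 or _b are one class to them, and where a whole thing is asked for, a point or a joint stands for the part that bears it (a point fixed in the world has none). Each returns a list of dicts, best first, with "p" (0 to 1); they miss things now and then, are a little off and sometimes report something else, mostly with a low value. They report only what shows in the picture. A call takes as long as a camera call. They do not tell look-alikes from the thing itself.
- nets.masks_of(picture, query): "mask" (420x560 bool, what is visible of it) and "box" ([left, top, width, height] in pixels, round what is visible of it).
The state is a dict: "t": time; "qpos": joint angles; "joint_vel": joint speeds; "joint_torque": joint torques, N m; "ee_pos": TCP position; "tool_rot": TCP orientation; "contact_force": force on the tool from outside, world axes, zero at the start; "moment": the same for the moment, N m; "finger_gap": finger opening in mm; "grip_force": force on a finger pad.
Only numpy, scipy, OpenCV 4.12 (cv2) and the standard library are available. Lean on these libraries where they do the work, as an engineer would, in place of code of your own. Each camera call takes 0.05 s, during which the arm holds its last target. There are 200 camera calls.

## Working session

There is one attempt and no reset: what is moved stays moved. The work goes in short steps, Python scripts to look and compute and a tool call to move; the robot and the scene stay as the last step left them, time stands still between calls to the robot, and variables do not carry over. Pictures are saved under pics/ and viewed, at most 10 in all, crops included, and the job is handed in when it is done.

Besides the shell and the picture viewer there is one more tool, called after ">>>" by a JSON object that holds its "method" and its "body". step_arm: Moves the arm, as the interface text tells. Its arguments: {"type":"object","properties":{"targets":{"type":"array"},"jaw":{"type":"number"},"grip_force":{"type":"number"}},"required":["targets"]}

```bash
mkdir -p pics; cat > h.py <<'E'
import numpy as np, cv2
from station import bot, optics, nets
def K(p):
    f=p["pixels"].shape[0]/2/np.tan(np.radians(p["vertical_fov"])/2); return f,p["cx"],p["cy"]
def ray(p,uv,z):
    f,cx,cy=K(p);M=np.array(p["world_to_cam"]);R,t=M[:3,:3],M[:3,3]
    d=R.T@np.array([(uv[0]-cx)/f,(uv[1]-cy)/f,1]);c=-R.T@t
    return c+d*(z-c[2])/d[2]
def proj(p,X):
    f,cx,cy=K(p);M=np.array(p["world_to_cam"]);X=np.atleast_2d(X);c=X@M[:3,:3].T+M[:3,3]
    return np.c_[f*c[:,0]/c[:,2]+cx,f*c[:,1]/c[:,2]+cy]
E
python3 - <<'E'
from h import *
a=optics.snapshot("scene");b=optics.snapshot("side")
cv2.imwrite("pics/a.png",a["pixels"]);cv2.imwrite("pics/b.png",b["pixels"])
for n,p in(("a",a),("b",b)):
    M=np.array(p["world_to_cam"]);print(n,K(p),-M[:3,:3].T@M[:3,3],M[2,:3])
    for q in("fixture","housing_center","clamp_handle","end_cap"):
        print(q,[(round(r["p"],2),r["box"]) for r in nets.masks_of(p,q)])
print(bot.get_state())
E
```

```text
a (np.float64(391.7694710236845), 277.0987462292539, 208.21758679233253) [1340.15301112  -48.02691607  868.32436095] [-0.71475401  0.06025094 -0.69677581]
fixture [(0.64, [181.1, 167.5, 130.6, 107.8])]
housing_center [(0.83, [195.8, 151.1, 34.5, 43.9]), (0.71, [196.4, 214.6, 31.6, 30.6]), (0.61, [208.2, 279.1, 29.6, 29.9])]
clamp_handle [(0.52, [280.0, 165.1, 33.8, 39.3])]
end_cap [(0.77, [136.9, 264.1, 30.2, 25.1])]
b (np.float64(526.0794571756869), 277.709503789034, 200.58938896125142) [-258.98000653  977.91568232 1165.86258771] [ 0.48484637 -0.5742495  -0.65966773]
fixture [(0.62, [249.9, 163.5, 88.9, 79.6])]
housing_center [(0.8, [249.1, 151.4, 16.1, 19.1]), (0.63, [298.3, 161.1, 26.5, 30.4])]
clamp_handle [(0.56, [271.8, 190.3, 13.1, 14.9])]
end_cap [(0.76, [298.3, 144.6, 21.6, 14.0])]
{'t': 0.5, 'qpos': array([-1.37360309e+00,  4.80272023e-01,  1.59632501e+00, -9.58682185e-06,
        1.06509359e+00, -4.66043581e-02]), 'joint_vel': array([-1.12471131e-03, -2.41683711e-03,  4.76741528e-04,  1.11167497e-03,
       -3.17081432e-05,  1.75030184e-04]), 'joint_torque': array([-1.05846924e-03, -9.49794602e+01, -4.30356717e+01, -2.89085019e-04,
        2.17451037e-03, -2.28198610e-05]), 'ee_pos': array([ 156.91274958, -630.74940049,  225.84045442]), 'tool_rot': array([-4.85304503e-05,  9.92579253e-01,  1.21599438e-01, -7.86623509e-06]), 'contact_force': array([ 0.18296513, -0.21365348, -0.48926444]), 'moment': array([-0.02635155, -0.02109796, -0.03372519]), 'grip_force': 0.0, 'finger_gap': 85.30296120737326}
```

View pics/a.png

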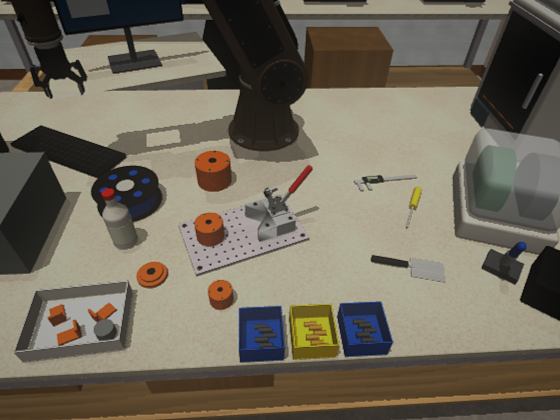

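View pics/b.png

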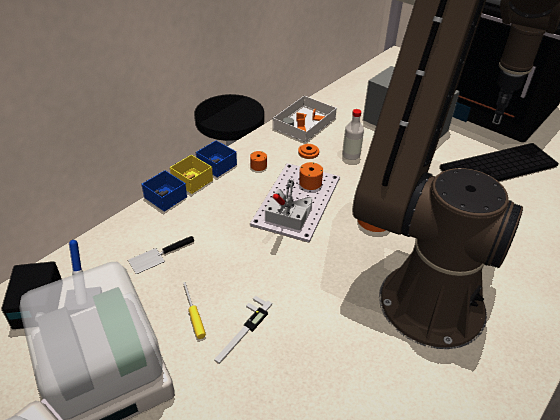

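Candidates in the scene image: a large housing at (213,171) on the bench, one at (209,229) standing on the plate, and a small one at (221,294) on the bench. The one on the plate is middle-sized and in front of the V, so it fits. I'll confirm this in an enlarged crop.

```bash
python3 - <<'E'
from h import *
a=cv2.imread("pics/a.png")
cv2.imwrite("pics/c.png",cv2.resize(a[150:300,165:325],None,fx=4,fy=4,interpolation=cv2.INTER_CUBIC)[:600])
E
```

```text
(no output)
```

View pics/c.png

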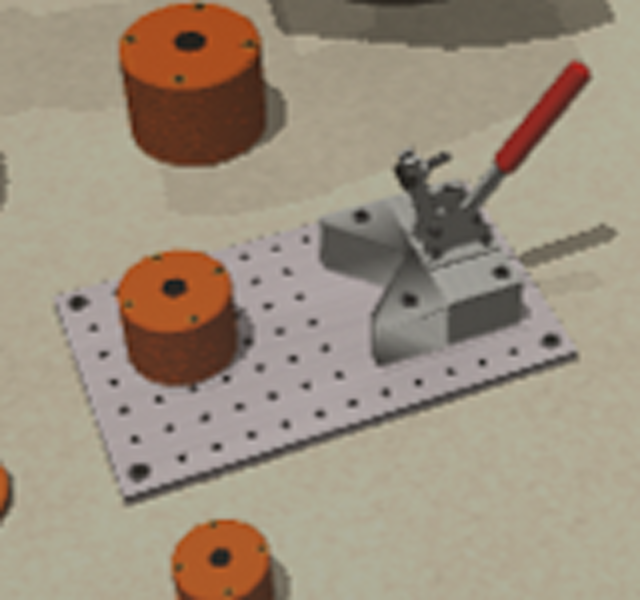

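The crop shows the middle-sized housing on the plate, with its top centre at crop (175,289). The V opens toward it and the handle is raised to the right. The plate's top corners are at crop (57,297), (126,494) and (576,353). Next I fit the fixture pose from these.

```bash
cat >> h.py <<'E'
def fx(P,x): 
    c,s=np.cos(x[2]),np.sin(x[2]);P=np.atleast_2d(P)
    return np.c_[x[0]+c*P[:,0]-s*P[:,1],x[1]+s*P[:,0]+c*P[:,1],P[:,2]]
E
python3 - <<'E'
from h import *
from scipy.optimize import least_squares
a=optics.snapshot("scene")
P=np.array([[-170,100,12],[-170,-100,12],[170,-100,12],[142,-60,57],[28,60,57.]])
U=np.array([[57,297],[126,494],[576,353],[523,285],[322,220]])/4+[165,150]
r=least_squares(lambda x:(proj(a,fx(P,x))-U).ravel(),[600,0,1.5]);x=r.x
print(x,np.degrees(x[2]),r.fun.reshape(-1,2).round(1))
h=ray(a,np.array([175,289])/4+[165,150],72);c,s=np.cos(x[2]),np.sin(x[2])
d=h[:2]-x[:2];print("housing",h,"fix",[c*d[0]+s*d[1],-s*d[0]+c*d[1]])
print("seat",fx([[20,0,42]],x))
for q in(.84,.9,.95):
    tip=[125+135*np.cos(q),0,84+135*np.sin(q)];print(q,(proj(a,fx([tip],x))-[165,150])*4)
# housing silhouette check
m=nets.masks_of(a,"housing_center")
for k in m:
    print(k["p"],k["box"])
t=np.linspace(0,6.28,60)
w=np.r_[[[h[0]+40*np.cos(i),h[1]+40*np.sin(i),z] for i in t for z in(12,72)]];uv=proj(a,w);print(uv.min(0),uv.max(0))
np.save("fix.npy",x)
E
```

```text
[553.20984371 -79.27986057   1.90879309] 109.36578803455795 [[-0.6 -0.6]
 [-0.8  0.8]
 [ 1.2 -0. ]
 [ 0.7 -0.3]
 [-0.5 -0.6]]
housing [ 571.24243317 -174.05028514   72.        ] fix [np.float64(-95.3879604647441), np.float64(14.413349862172527)]
seat [[546.57788644 -60.41144403  42.        ]]
0.84 [[593.99106319  72.46659029]]
0.9 [[586.71774965  68.60590116]]
0.95 [[580.26997319  65.76489364]]
0.94 [196.7, 150.8, 34.2, 43.6]
0.82 [195.2, 213.7, 31.2, 36.3]
0.57 [208.3, 279.3, 26.6, 29.3]
[194.26060732 212.18769237] [224.68764446 247.09866316]
```

>>> {"method": "step_arm", "body": {"targets": [0,0,-20,8.5,0,0,-20,8.5,0,0,-20,8.5,0,0,-20,8.5,0,0,0,8.5,0,0,0,8.5,0,0,0,8.5,0,0,0,8.5], "jaw": 50}}

```text
t: 1.4
ee_pos: [156.9, -630.7, 305.9]
tool_rot: [0.0, 0.889, -0.457, 0.0]
contact_force: [-0.1, 0.5, -0.2]
finger_gap: 50.1
grip_force: 0.0
```

>>> {"method": "step_arm", "body": {"targets": [0,0,0,8.3,0,0,0,8.3,0,0,0,0]}}

```text
t: 1.7
ee_pos: [156.9, -630.7, 305.9]
tool_rot: [-0.0, 0.815, -0.579, -0.0]
contact_force: [0.1, 0.2, -0.0]
finger_gap: 49.6
grip_force: 0.0
```

```bash
cat >> h.py <<'E'
def togo(P,yaw_off=180):
    """fixture point for TCP -> tool-frame shift"""
    from scipy.spatial.transform import Rotation as R
    x=np.load("fix.npy");s=bot.get_state();q=s["tool_rot"];r=R.from_quat([*q[1:],q[0]]).as_matrix()
    yaw=np.degrees(np.arctan2(r[1,0],r[0,0]));w=np.degrees(x[2])+yaw_off
    d=fx([P],x)[0]-s["ee_pos"]
    e=s["ee_pos"]-[x[0],x[1],0];c,sn=np.cos(x[2]),np.sin(x[2])
    print("t",s["t"],"ee",s["ee_pos"].round(1),"fix",np.round([c*e[0]+sn*e[1],-sn*e[0]+c*e[1],e[2]],1),"shift",(r.T@d).round(1),"turn",round(-((w-yaw+180)%360-180),2),"F",s["contact_force"].round(1),"gap",round(s["finger_gap"],1))
E
python3 - <<'E'
from h import *
togo([-160,14,46])
a=optics.snapshot("scene")
for q in("cleaner_bottle","filament_spool","end_cap"):
    for k in nets.masks_of(a,q): 
        b=k["box"];print(q,k["p"],b,ray(a,[b[0]+b[2]/2,b[1]+b[3]-5],0).round())
E
```

```text
t 1.7 ee [ 156.9 -630.7  305.9] fix [-388.8  556.7  305.9] shift [-230.4 -542.1  259.9] turn -0.17 F [ 0.1  0.2 -0. ] gap 49.6
cleaner_bottle 0.81 [103.8, 187.1, 34.4, 64.8] [ 588. -429.    0.]
filament_spool 0.57 [91.8, 165.4, 71.3, 60.4] [ 485. -432.    0.]
end_cap 0.84 [139.4, 261.8, 29.9, 26.3] [ 718. -315.    0.]
end_cap 0.29 [355.4, 173.5, 60.0, 16.6] [352. 404.   0.]
```

>>> {"method": "step_arm", "body": {"targets": [-19,-45,0,0,-19,-45,0,0,-19,-45,0,0,-19,-45,0,0,-19,-45,0,0,-19,-45,0,0,-19,-45,0,0,-19,-45,0,0]}}

```text
t: 2.7
ee_pos: [447.4, -366.4, 306.1]
tool_rot: [0.0, 0.817, -0.577, 0.0]
contact_force: [0.1, -0.5, 0.3]
finger_gap: 50.3
grip_force: 0.0
```

>>> {"method": "step_arm", "body": {"targets": [-19,-45,0,0,-19,-45,0,0,-19,-45,0,0,-19,-45,0,0,0,0,40,0,0,0,40,0,0,0,40,0]}}

```text
t: 3.4
ee_pos: [591.2, -236.0, 184.8]
tool_rot: [-0.0, 0.817, -0.576, 0.0]
contact_force: [-0.0, -0.3, -0.9]
finger_gap: 49.5
grip_force: 0.0
```

```bash
python3 - <<'E'
from h import *
togo([-160,14,46])
w=optics.snapshot("wrist");cv2.imwrite("pics/w.png",w["pixels"])
x=np.load("fix.npy")
print(proj(w,fx([[-170,100,12],[-170,-100,12],[28,60,57],[28,-60,57],[-95,14,72]],x)).round())
M=np.array(w["world_to_cam"]);print(-M[:3,:3].T@M[:3,3],M[2,:3])
E
```

```text
t 3.4 ee [ 591.2 -236.   184.8] fix [-160.4   16.2  184.8] shift [ -0.5  -2.1 138.8] turn 0.23 F [-0.  -0.3 -0.9] gap 49.5
[[369. 181.]
 [168. 180.]
 [326. 376.]
 [211. 375.]
 [282. 277.]]
[ 616.62953118 -308.69161974  333.57711642] [-0.09935035  0.28148937 -0.95440727]
```

View pics/w.png

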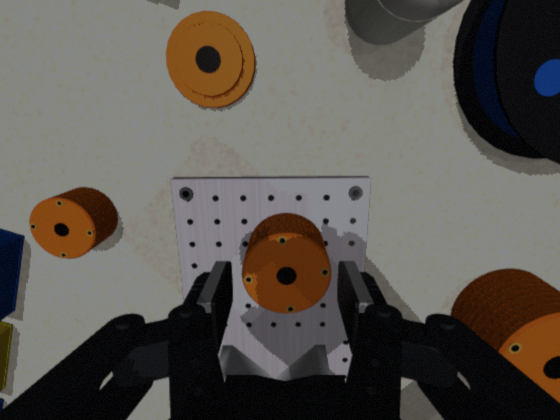

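The wrist view shows the plate corners at (173,179) and (370,178) and the housing's hole at (287,276). Predictions agree within 5 px (about 4 mm), so the estimate holds. I'll descend behind the housing.

>>> {"method": "step_arm", "body": {"targets": [3,1,30,0,0,0,30,0,0,0,30,0,0,0,25,0,0,0,15,0,0,0,8,0,0,0,0,0]}}

```text
t: 4.15
ee_pos: [590.8, -239.8, 47.8]
tool_rot: [0.0, 0.816, -0.578, -0.0]
contact_force: [0.2, 0.6, 0.1]
finger_gap: 49.7
grip_force: 0.0
```

```bash
python3 - <<'E'
from h import *
togo([-22,2,46])
w=optics.snapshot("wrist");cv2.imwrite("pics/w2.png",w["pixels"])
E
```

```text
t 4.15 ee [ 590.8 -239.8   47.8] fix [-163.9   17.8   47.8] shift [-141.9  -15.9    1.8] turn 0.03 F [0.2 0.6 0.1] gap 49.7
```

View pics/w2.png

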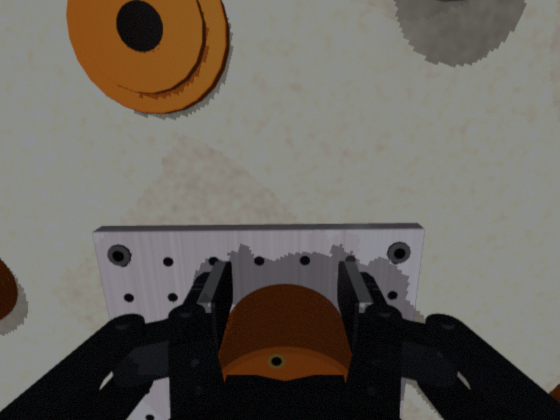

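The housing is centred between the fingers (column 285), and its hole row lies along the finger line. I start the push.

>>> {"method": "step_arm", "body": {"targets": [-10,0,0,0,-9,0,0,0,-8,-1,0,0,-8,-1,0,0,-8,-1,0,0,-8,-1,0,0,-8,-1,0,0,-8,-1,0,0]}}

```text
t: 5.0
ee_pos: [574.1, -173.9, 47.9]
tool_rot: [-0.0, 0.816, -0.578, 0.0]
contact_force: [1.0, -2.0, 0.9]
finger_gap: 49.8
grip_force: 0.8
```

>>> {"method": "step_arm", "body": {"targets": [-8,-1,0,0,-8,-1,0,0,-8,-1,0,0,-8,-2,0,0,-8,-2,0,0,-8,-2,0,0,-6,-1,0,0,0,0,0,0]}}

```text
t: 5.8
ee_pos: [565.5, -119.4, 47.8]
tool_rot: [0.0, 0.816, -0.578, -0.0]
contact_force: [0.4, -0.0, -0.1]
finger_gap: 50.1
grip_force: 0.0
```

```bash
python3 - <<'E'
from h import *
togo([-22,2,46])
a=optics.snapshot("scene")
cv2.imwrite("pics/d.png",cv2.resize(a["pixels"][150:290,165:325],None,fx=4,fy=4,interpolation=cv2.INTER_CUBIC))
E
```

```text
t 5.8 ee [ 565.5 -119.4   47.8] fix [-41.9   1.7  47.8] shift [-19.9   0.3   1.9] turn 0.04 F [ 0.4 -0.  -0.1] gap 50.1
```

View pics/d.png

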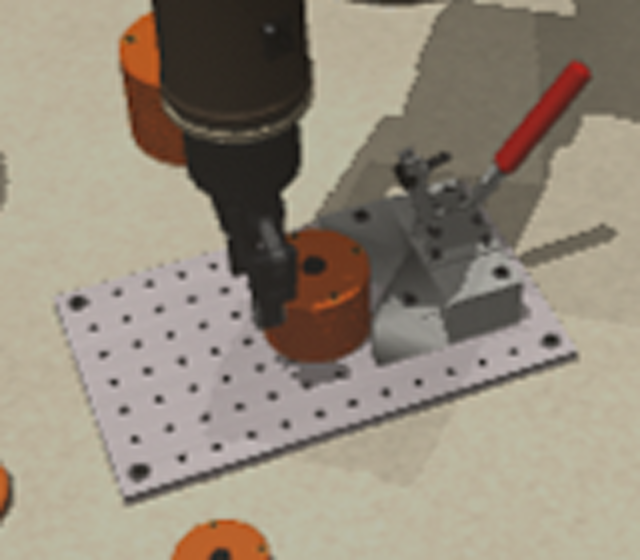

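The housing is upright just short of the V, with its top centre at crop (314,265). I'll creep in until the force rises.

>>> {"method": "step_arm", "body": {"targets": [-3,0,0,0,-3,0,0,0,-3,0,0,0,-3,0,0,0,-2,0,0,0,-1,0,0,0,0,0,0,0]}}

```text
t: 6.55
ee_pos: [560.7, -106.0, 47.9]
tool_rot: [0.0, 0.816, -0.578, -0.0]
contact_force: [0.1, 0.0, 0.5]
finger_gap: 50.1
grip_force: 0.1
```

>>> {"method": "step_arm", "body": {"targets": [-1,0,0,0,-1,0,0,0,0,0,0,0]}}

```text
t: 6.85
ee_pos: [560.1, -104.2, 47.9]
tool_rot: [0.0, 0.816, -0.578, -0.0]
contact_force: [0.3, -0.6, 0.4]
finger_gap: 50.0
grip_force: 0.3
```

>>> {"method": "step_arm", "body": {"targets": [-1,0,0,0,-1,0,0,0,-1,0,0,0,0,0,0,0]}}

```text
t: 7.25
ee_pos: [559.4, -102.6, 48.2]
tool_rot: [0.0, 0.816, -0.578, 0.001]
contact_force: [-1.4, -14.7, 2.4]
finger_gap: 50.4
grip_force: 9.6
```

>>> {"method": "step_arm", "body": {"targets": [-1,0,0,0,-1,0,0,0,0,0,0,0]}}

```text
t: 7.55
ee_pos: [559.1, -101.8, 48.4]
tool_rot: [0.001, 0.816, -0.578, 0.001]
contact_force: [-3.7, -27.4, 4.3]
finger_gap: 49.8
grip_force: 16.7
```

The force leans to fixture +y, which means mostly one finger is pressing. I'll back off, shift toward +y and push again.

>>> {"method": "step_arm", "body": {"targets": [4,0,0,0,2,0,0,0,0,3,0,0,-2,0,0,0,-1,0,0,0,-1,0,0,0,0,0,0,0]}}

```text
t: 8.25
ee_pos: [557.1, -102.5, 48.2]
tool_rot: [-0.0, 0.816, -0.578, 0.001]
contact_force: [2.1, -4.8, -0.8]
finger_gap: 50.0
grip_force: 3.4
```

>>> {"method": "step_arm", "body": {"targets": [-1,0,0,0,0,0,0,0]}}

```text
t: 8.45
ee_pos: [557.2, -102.1, 48.3]
tool_rot: [-0.0, 0.816, -0.578, 0.001]
contact_force: [4.3, -9.9, -0.0]
finger_gap: 50.1
grip_force: 6.3
```

```bash
python3 - <<'E'
from h import *
togo([-22,2,46])
E
```

```text
t 8.45 ee [ 557.2 -102.1   48.3] fix [-22.8   3.8  48.3] shift [-0.8 -1.8  2.3] turn 0.03 F [ 4.3 -9.9 -0. ] gap 50.1
```

The force is now axial. I'll press a bit more, then retreat and check.

>>> {"method": "step_arm", "body": {"targets": [-1,0,0,0,-0.5,0,0,0,0,0,0,0,0,0,0,0]}}

```text
t: 8.85
ee_pos: [557.3, -101.6, 48.5]
tool_rot: [-0.0, 0.816, -0.578, 0.002]
contact_force: [4.1, -19.0, 0.8]
finger_gap: 49.8
grip_force: 10.7
```

>>> {"method": "step_arm", "body": {"targets": [2,0,0,0,5,0,0,0,15,0,0,0,30,0,0,0,30,0,-20,0,0,0,-45,0,0,0,-45,0,0,0,-45,0]}}

```text
t: 9.65
ee_pos: [582.3, -178.3, 204.3]
tool_rot: [0.0, 0.816, -0.578, -0.001]
contact_force: [0.1, 0.6, -1.1]
finger_gap: 49.8
grip_force: 0.0
```

```bash
python3 - <<'E'
from h import *
togo([-22,3,46])
a=optics.snapshot("scene");w=optics.snapshot("wrist")
A=cv2.resize(a["pixels"][160:260,200:320],None,fx=4,fy=4,interpolation=cv2.INTER_CUBIC)
W=cv2.resize(w["pixels"],None,fx=400/420,fy=400/420)[:,110:420]
cv2.imwrite("pics/e.png",np.hstack([A,W]))
E
```

```text
t 9.65 ee [ 582.3 -178.3  204.3] fix [-103.     5.4  204.3] shift [-80.9  -2.5 158.4] turn -0.03 F [ 0.1  0.6 -1.1] gap 49.8
```

View pics/e.png

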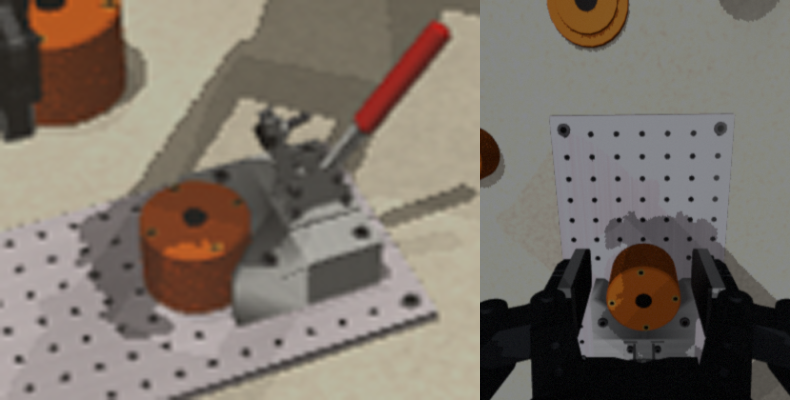

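The housing looks seated: its hole at pic (643,300) lies midway between the V bolts at 602 and 684, and it touches both faces. Next I close the fingers and go over to the handle, high above the clamp.

>>> {"method": "step_arm", "body": {"targets": [0,0,-48,0,0,0,-48,0,-45,0,0,0,-46,0,0,0,-46,0,0,0,-46,-2,0,0,-46,0,0,0,-46,0,0,0], "jaw": 0}}

```text
t: 10.55
ee_pos: [492.6, 83.8, 298.8]
tool_rot: [0.0, 0.816, -0.578, -0.0]
contact_force: [-0.4, 0.0, 1.0]
finger_gap: 0.2
grip_force: 0.0
```

>>> {"method": "step_arm", "body": {"targets": [0,0,0,0,0,0,0,0]}}

```text
t: 10.75
ee_pos: [493.3, 83.2, 298.9]
tool_rot: [0.0, 0.817, -0.577, -0.0]
contact_force: [0.1, -0.7, 0.1]
finger_gap: -0.1
grip_force: 0.0
```

```bash
python3 - <<'E'
from h import *
togo([172,3.5,215])
x=np.load("fix.npy")
a=optics.snapshot("scene")
print("housing",ray(a,[248.75,214.25],72),"seat",fx([[20,3,72]],x))
w=optics.snapshot("wrist")
A=cv2.resize(a["pixels"][110:260,200:330],None,fx=3,fy=3,interpolation=cv2.INTER_CUBIC)[:400]
cv2.imwrite("pics/f.png",np.hstack([A,w["pixels"][20:420,80:480]]))
E
```

```text
t 10.75 ee [493.3  83.2 298.9] fix [173.2   2.7 298.9] shift [ 1.2  0.8 83.9] turn 0.14 F [ 0.1 -0.7  0.1] gap -0.1
housing [544.5142024  -61.96014593  72.        ] seat [[543.74762396 -61.40623762  72.        ]]
```

View pics/f.png

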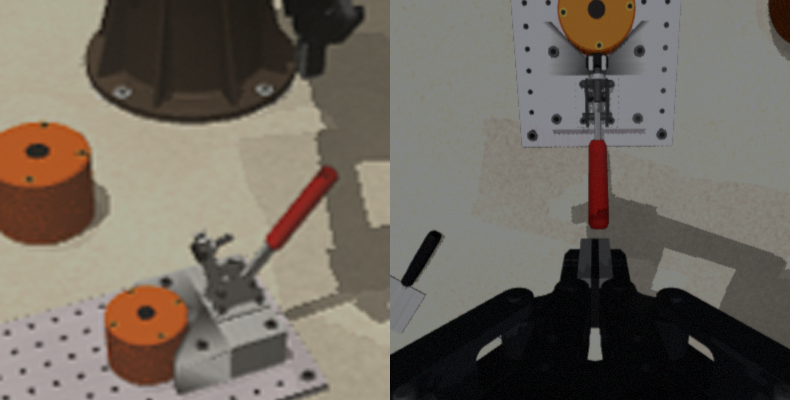

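The wrist view shows the red handle (column 598) in line with the closed fingers (column 595), and the housing measures within 1 mm of the seat. I descend onto the handle.

>>> {"method": "step_arm", "body": {"targets": [0,1,30,0,0,0,30,0,0,0,20,0,-2,0,8,0,-3,0,6,0,0,0,0,0]}}

```text
t: 11.45
ee_pos: [490.9, 86.9, 204.8]
tool_rot: [0.0, 0.816, -0.578, -0.0]
contact_force: [-0.2, -0.2, 0.1]
finger_gap: -0.3
grip_force: 0.0
```

>>> {"method": "step_arm", "body": {"targets": [-4,0,4,0,-5,0,4,0,-4,0,4,0,-4,0,4,0,-4,0,4,0,0,0,0,0]}}

```text
t: 12.05
ee_pos: [484.0, 102.1, 184.4]
tool_rot: [-0.004, 0.818, -0.575, -0.004]
contact_force: [0.1, -0.4, -0.4]
finger_gap: -0.0
grip_force: 0.0
```

>>> {"method": "step_arm", "body": {"targets": [-3,0,4,0,-3,0,5,0,-3,0,4,0,-4,0,5,0,-2,0,5,0,-3,0,5,0,0,0,0,0]}}

```text
t: 12.75
ee_pos: [478.2, 114.9, 156.2]
tool_rot: [-0.008, 0.82, -0.572, -0.008]
contact_force: [-0.2, 0.3, 0.4]
finger_gap: 0.1
grip_force: 0.0
```

```bash
python3 - <<'E'
from h import *
togo([224,3.5,114])
print(bot.get_state()["qpos"])
a=optics.snapshot("scene")
A=cv2.resize(a["pixels"][110:260,200:330],None,fx=4,fy=4,interpolation=cv2.INTER_CUBIC)
cv2.imwrite("pics/g.png",A)
E
```

```text
t 12.75 ee [478.2 114.9 156.2] fix [208.1   6.4 156.2] shift [-14.9  -2.9  42.6] turn 0.82 F [-0.2  0.3  0.4] gap 0.1
[0.15661818 0.35396557 2.02558472 0.03321356 0.76287955 2.92200738]
```

View pics/g.png

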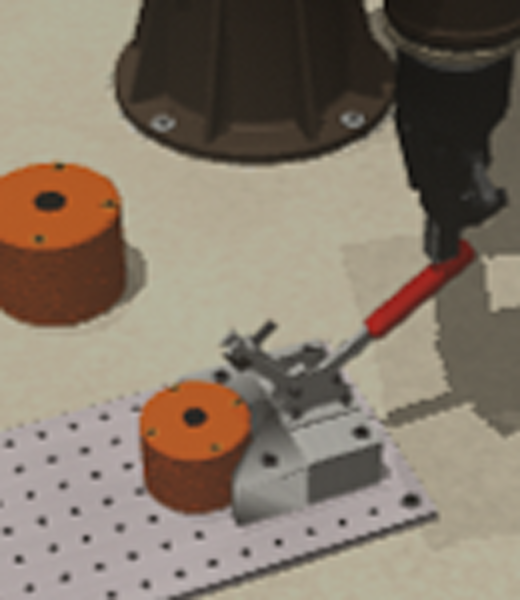

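The handle is going down (pressed at (440,255), arm tilting), but joint 6 is at its limit. I lift slightly and turn the tool back before pressing on.

>>> {"method": "step_arm", "body": {"targets": [0,0,-6,0,0,0,-2,-6,0,0,0,-8,0,0,0,-8,0,0,0,-8,0,0,0,0]}}

```text
t: 13.4
ee_pos: [479.0, 114.6, 165.6]
tool_rot: [-0.01, 0.941, -0.339, -0.005]
contact_force: [-0.4, -0.5, 0.0]
finger_gap: 0.1
grip_force: 0.0
```

```bash
python3 - <<'E'
from h import *
togo([208,3.5,156]);togo([224,3.5,114])
print(bot.get_state()["qpos"],bot.get_state()["tool_rot"])
E
```

```text
t 13.4 ee [479.  114.6 165.6] fix [207.5   5.7 165.6] shift [ 0.9 -2.   9.6] turn 30.97 F [-0.4 -0.5  0. ] gap 0.1
t 13.4 ee [479.  114.6 165.6] fix [207.5   5.7 165.6] shift [-12.2  -9.5  52. ] turn 30.97 F [-0.4 -0.5  0. ] gap 0.1
[0.15575661 0.34016933 2.0165543  0.03230865 0.78378274 2.39617031] [-0.0103203   0.94059255 -0.33934522 -0.00489655]
```

>>> {"method": "step_arm", "body": {"targets": [1,-2,5,0,0,0,5,0,-3,-2,5,0,-3,-2,5,0,-2,-1,5,0,-2,-1,5,0,-2,-1,5,0,0,0,0,0]}}

```text
t: 14.2
ee_pos: [475.4, 129.5, 129.6]
tool_rot: [-0.01, 0.94, -0.341, -0.006]
contact_force: [0.2, -0.2, -0.3]
finger_gap: -0.0
grip_force: 0.0
```

>>> {"method": "step_arm", "body": {"targets": [-1,-1,5,0,-1,0,5,0,0,0,4,0,0,0,3,0,0,0,0,0]}}

```text
t: 14.7
ee_pos: [474.8, 131.7, 112.9]
tool_rot: [-0.01, 0.94, -0.341, -0.006]
contact_force: [-0.3, 0.8, -0.4]
finger_gap: 0.2
grip_force: 0.0
```

```bash
python3 - <<'E'
from h import *
togo([224,3.5,112])
print(bot.get_state()["qpos"])
E
```

```text
t 14.7 ee [474.8 131.7 112.9] fix [225.    4.  112.9] shift [1.2 0.1 0.9] turn 30.81 F [-0.3  0.8 -0.4] gap 0.2
[0.19158724 0.42275787 2.06154083 0.03726081 0.65684758 2.42809177]
```

>>> {"method": "step_arm", "body": {"targets": [0,0,2,0,0,0,1,0,0,0,0,0]}}

```text
t: 15.0
ee_pos: [475.0, 131.9, 110.3]
tool_rot: [-0.01, 0.94, -0.341, -0.005]
contact_force: [0.5, 0.0, 0.2]
finger_gap: 0.2
grip_force: 0.2
```

```bash
python3 - <<'E'
from h import *
togo([224,3.5,112])
a=optics.snapshot("scene");b=optics.snapshot("side")
A=cv2.resize(a["pixels"][110:260,200:330],None,fx=4,fy=4,interpolation=cv2.INTER_CUBIC)[:590]
B=cv2.resize(b["pixels"][140:258,240:295],None,fx=5,fy=5,interpolation=cv2.INTER_CUBIC)
cv2.imwrite("pics/i.png",np.hstack([A,B]))
E
```

```text
t 15.0 ee [475.  131.9 110.3] fix [225.1   3.7 110.3] shift [ 1.1  0.4 -1.7] turn 30.81 F [0.5 0.  0.2] gap 0.2
```

View pics/i.png

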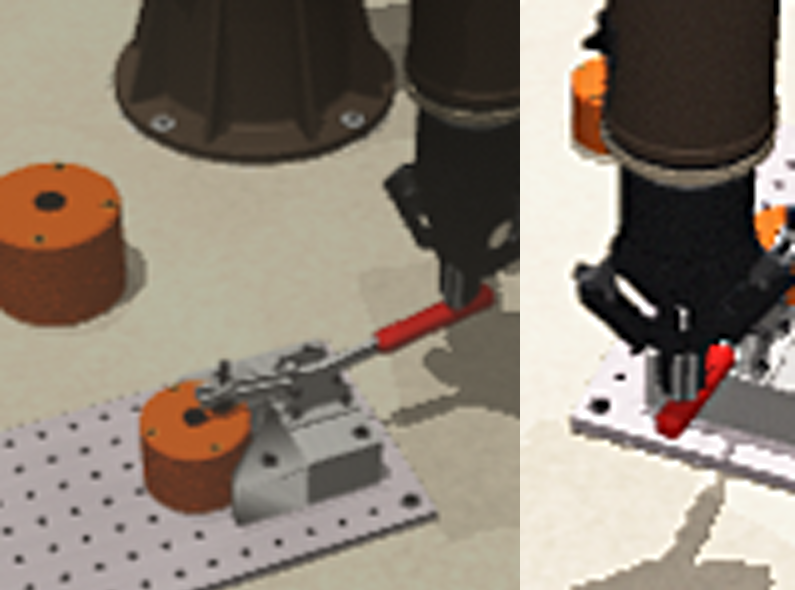

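The fingers are on the red grip at (465,300), the handle is nearly level and the foot is over the housing. I keep pressing until the hard stop.

>>> {"method": "step_arm", "body": {"targets": [0,0,2,0,0,0,2,0,0,0,0,0]}}

```text
t: 15.4
ee_pos: [475.0, 131.9, 106.2]
tool_rot: [-0.01, 0.94, -0.341, -0.005]
contact_force: [1.2, 0.1, 0.6]
finger_gap: 0.1
grip_force: 0.2
```

>>> {"method": "step_arm", "body": {"targets": [0,0,2,0,0,0,1,0,0,0,0,0]}}

```text
t: 15.7
ee_pos: [475.0, 132.0, 103.2]
tool_rot: [-0.01, 0.94, -0.341, -0.005]
contact_force: [0.2, 0.3, 0.9]
finger_gap: 0.2
grip_force: 0.2
```

```bash
cat > red.py <<'E'
from h import *
from scipy.optimize import least_squares
x=np.load("fix.npy")
for n in("scene","side"):
    p=optics.snapshot(n);c=proj(p,fx([[200,3,95]],x))[0]
    hsv=cv2.cvtColor(p["pixels"],cv2.COLOR_BGR2HSV)
    m=(((hsv[...,0]<4)|(hsv[...,0]>174))&(hsv[...,1]>150)&(hsv[...,2]>60))
    v,u=np.nonzero(m);k=np.hypot(u-c[0],v-c[1])<60;u,v=u[k],v[k]
    print(n,len(u),"bbox",u.min(),u.max(),v.min(),v.max())
    for q in(0,.1,.2):
        for y in(0,6):
            g=[[125+s*np.cos(q)-t*np.sin(q),y+w,84+s*np.sin(q)+t*np.cos(q)] for s in(37,135) for t in(-8,8) for w in(-9,9)]
            uv=proj(p,fx(g,x));print(q,y,uv.min(0).round(1),uv.max(0).round(1))
    ee=bot.get_state()["ee_pos"];print("tip",proj(p,ee-[0,0,22]))
    r=np.c_[u,v]
    for cc in range(u.min(),u.max()+1,4):
        print(cc,v[u==cc].min() if (u==cc).any() else None,v[u==cc].max() if (u==cc).any() else None,end="; ")
    print()
E
python3 red.py
```

```text
scene 127 bbox 295 322 183 197
0 0 [293.1 187.1] [325.6 203.1]
0 6 [292.3 185.9] [324.7 201.8]
0.1 0 [293.1 183.9] [325.7 202.1]
0.1 6 [292.3 182.6] [324.7 200.8]
0.2 0 [292.8 180.7] [325.7 201.1]
0.2 6 [291.9 179.5] [324.7 199.8]
tip [[313.02815321 193.68503197]]
295 193 197; 299 192 196; 303 190 195; 307 188 193; 311 188 191; 315 189 190; 319 186 188; 
side 94 bbox 267 282 210 229
0 0 [263.5 209.2] [281.6 235.7]
0 6 [265.4 209.7] [283.4 236.3]
0.1 0 [263.5 208.1] [281.7 232.5]
0.1 6 [265.4 208.6] [283.6 233. ]
0.2 0 [263.7 207. ] [281.9 228.9]
0.2 6 [265.6 207.5] [283.7 229.4]
tip [[272.064397   226.27393007]]
267 226 228; 271 222 229; 275 220 223; 279 210 217;
```

The handle stands at about 0.2 rad and the finger has slid past its −y side. I raise the tool and measure the handle unobstructed.

>>> {"method": "step_arm", "body": {"targets": [0,0,-10,0,0,0,-20,0,0,0,-40,0,0,0,-40,0,0,0,0,0]}}

```text
t: 16.3
ee_pos: [478.0, 129.9, 218.7]
tool_rot: [-0.012, 0.94, -0.341, -0.002]
contact_force: [0.2, 0.2, -1.0]
finger_gap: 0.2
grip_force: 0.0
```

```bash
cat > fit.py <<'E'
from h import *
from itertools import product
x=np.load("fix.npy");D=[]
for n in("scene","side"):
    p=optics.snapshot(n);c=proj(p,fx([[200,3,95]],x))[0]
    hsv=cv2.cvtColor(p["pixels"],cv2.COLOR_BGR2HSV)
    m=(((hsv[...,0]<5)|(hsv[...,0]>172))&(hsv[...,1]>140)&(hsv[...,2]>50)).astype(np.uint8)
    cc=np.zeros_like(m);cv2.circle(cc,tuple(int(i) for i in c),45,1,-1);m*=cc
    dark=((hsv[...,2]<60)&(m==0))
    D.append((n,p,m,dark));print(n,m.sum())
best=[]
for q,y,dx,ya in product(np.arange(0,.36,.02),range(-2,16,2),(-4,0,4),(0,)):
    sc=0;each=[]
    g=np.array([[125+dx+s*np.cos(q)-t*np.sin(q),y+w,84+s*np.sin(q)+t*np.cos(q)] for s in(37,135) for t in(-8,8) for w in(-9,9)])
    for n,p,m,dark in D:
        uv=proj(p,fx(g,x));h=cv2.convexHull(np.round(uv*16).astype(np.int32).reshape(-1,1,2))
        k=np.zeros_like(m);cv2.fillConvexPoly(k,h,1,shift=4);ok=~dark
        each.append(((k&m)[ok]).sum()/((k|m)[ok]).sum())
    best.append((sum(each),q,y,dx,*each))
best.sort(reverse=True)
for b in best[:6]:print(np.round(b,2))
togo([225,6,112])
E
python3 fit.py
```

```text
scene 163
side 137
[1.17 0.22 4.   4.   0.51 0.66]
[1.17 0.2  8.   4.   0.53 0.63]
[1.16 0.22 6.   4.   0.54 0.63]
[1.16 0.24 6.   4.   0.54 0.63]
[1.16 0.2  6.   0.   0.54 0.62]
[1.16 0.22 8.   4.   0.52 0.64]
t 16.4 ee [475.9 129.6 214.8] fix [222.7   3.7 214.8] shift [ -1.6   2.6 102.8] turn 30.81 F [-0.1  0.  -1.5] gap 0.1
```

```bash
cat > wr.py <<'E'
from h import *
x=np.load("fix.npy");w=optics.snapshot("wrist");hsv=cv2.cvtColor(w["pixels"],cv2.COLOR_BGR2HSV)
m=(((hsv[...,0]<4)|(hsv[...,0]>174))&(hsv[...,1]>150)&(hsv[...,2]>40)).astype(np.uint8)
n,l,st,ce=cv2.connectedComponentsWithStats(m)
for i in range(1,n):
    if st[i,4]<80: continue
    print("comp",st[i])
    pts=np.argwhere(l==i)[:,::-1].astype(float)
    (c,sz,an)=cv2.minAreaRect(pts.astype(np.float32));b=cv2.boxPoints((c,sz,an))
    ends=sorted([((b[k]+b[(k+1)%4])/2) for k in range(4)],key=lambda e:-np.hypot(*(e-c)))[:2]
    print("rect",c,sz)
    for e in ends:
        for z in(92,105,120):
            X=ray(w,e,z);d=X[:2]-x[:2];cs,s=np.cos(x[2]),np.sin(x[2]);print(e,z,"fix",np.round([cs*d[0]+s*d[1],-s*d[0]+cs*d[1]],1))
s=bot.get_state();print("tip px",proj(w,[s["ee_pos"]-[0,0,22]]))
print("q grip tips", [proj(w,fx([[125+sx*np.cos(.2),6,84+sx*np.sin(.2)+8]],x)).round(0) for sx in(37,135)])
togo([225,6,112])
E
python3 wr.py
```

```text
comp [ 264  136   71  106 2377]
rect (298.546630859375, 188.77719116210938) (21.01862144470215, 117.83384704589844)
[328.23315 137.886  ] 92 fix [160.    5.3]
[328.23315 137.886  ] 105 fix [159.7   3.4]
[328.23315 137.886  ] 120 fix [159.3   1.2]
[268.8601  239.66838] 92 fix [261.6   8.7]
[268.8601  239.66838] 105 fix [256.4   6.6]
[268.8601  239.66838] 120 fix [250.4   4.2]
tip px [[285.49892783 251.04875886]]
q grip tips [array([[329., 141.]]), array([[267., 247.]])]
t 16.45 ee [475.1 129.5 213.7] fix [222.8   4.4 213.7] shift [ -1.    1.8 101.7] turn 30.81 F [ 0.3 -0.4 -0.6] gap -0.0
```

>>> {"method": "step_arm", "body": {"targets": [-1,2,40,0,0,0,40,0,0,0,20,0,0,0,10,0,0,0,0,0]}}

```text
t: 16.95
ee_pos: [471.8, 130.9, 101.9]
tool_rot: [-0.009, 0.94, -0.341, -0.007]
contact_force: [-0.0, 0.4, 0.6]
finger_gap: 0.1
grip_force: 0.0
```

```bash
python3 fit.py; python3 red.py | grep -E "bbox|;|tip"
```

```text
scene 148
side 92
[ 1.07  0.14  2.   -4.    0.53  0.55]
[1.06 0.22 6.   4.   0.55 0.51]
[1.05 0.18 4.   0.   0.53 0.53]
[ 1.05  0.18  4.   -4.    0.52  0.53]
[ 1.05  0.16  4.   -4.    0.51  0.54]
[1.05 0.2  8.   4.   0.55 0.5 ]
t 17.05 ee [473.2 131.2 103.7] fix [225.1   5.7 103.7] shift [-0.2  0.1 -8.3] turn 30.81 F [-0.  -0.1  0.4] gap -0.0
scene 142 bbox 295 322 184 198
tip [[312.73437741 193.17275694]]
295 193 198; 299 192 197; 303 190 195; 307 189 194; 311 188 192; 315 188 190; 319 185 189; 
side 93 bbox 267 282 210 230
tip [[272.57260928 226.10673171]]
267 227 229; 271 222 230; 275 221 223; 279 210 218;
```

>>> {"method": "step_arm", "body": {"targets": [0,0,4,0,0,0,4,0,0,0,0,0]}}

```text
t: 17.45
ee_pos: [473.0, 131.3, 95.2]
tool_rot: [-0.01, 0.94, -0.341, -0.005]
contact_force: [0.6, 0.6, 1.6]
finger_gap: 0.1
grip_force: 0.1
```

```bash
python3 fit.py; python3 red.py | grep -E "bbox|;|tip"
```

```text
scene 141
side 79
[ 1.03  0.1   2.   -4.    0.51  0.52]
[1.02 0.16 6.   0.   0.53 0.49]
[ 1.01  0.08  2.   -4.    0.5   0.52]
[1.01 0.14 4.   0.   0.51 0.5 ]
[1.01 0.18 6.   4.   0.53 0.48]
[ 1.01  0.12  4.   -4.    0.49  0.52]
t 17.55 ee [472.9 131.3  95.4] fix [225.3   5.9  95.4] shift [ -0.1  -0.1 -16.6] turn 30.81 F [ 0.8 -0.3  0.6] gap 0.2
scene 131 bbox 294 322 186 198
tip [[312.47672325 195.17904688]]
294 194 194; 298 193 198; 302 192 196; 306 190 194; 310 189 193; 314 191 192; 318 187 190; 322 186 189; 
side 78 bbox 267 282 212 231
tip [[272.73348855 228.39754216]]
267 228 230; 271 224 231; 275 224 225; 279 213 218;
```

The handle follows the finger: the shut tips are simply shorter than I assumed. I keep pressing to the stop.

>>> {"method": "step_arm", "body": {"targets": [0,0,3,0,0,0,3,0,0,0,2,0,0,0,0,0]}}

```text
t: 18.05
ee_pos: [472.8, 131.5, 87.0]
tool_rot: [-0.01, 0.94, -0.341, -0.005]
contact_force: [0.2, -0.1, -0.0]
finger_gap: -0.3
grip_force: 0.0
```

>>> {"method": "step_arm", "body": {"targets": [0,0,2,0,0,0,1,0,0,0,0,0]}}

```text
t: 18.35
ee_pos: [473.0, 131.6, 85.5]
tool_rot: [-0.01, 0.94, -0.341, -0.005]
contact_force: [-7.9, -2.3, 34.1]
finger_gap: -0.1
grip_force: 16.5
```

>>> {"method": "step_arm", "body": {"targets": [0,0,1,0,0,0,1,0,0,0,0,0]}}

```text
t: 18.65
ee_pos: [473.3, 131.7, 84.9]
tool_rot: [-0.011, 0.94, -0.341, -0.004]
contact_force: [-15.6, -4.5, 68.6]
finger_gap: -0.1
grip_force: 34.5
```

The hard stop is reached (68 N). I back off and verify.

>>> {"method": "step_arm", "body": {"targets": [0,0,-3,0,0,0,-10,0,0,0,-30,0,0,0,-40,0,0,0,-40,0,0,0,0,0]}}

```text
t: 19.25
ee_pos: [475.9, 129.2, 210.2]
tool_rot: [-0.012, 0.94, -0.341, -0.002]
contact_force: [0.6, -0.1, -1.1]
finger_gap: -0.0
grip_force: 0.0
```

```bash
python3 fit.py; python3 wr.py | head -9; python3 - <<'E'
from h import *
a=optics.snapshot("scene")
for k in nets.masks_of(a,"housing_center"):print(k["p"],k["box"])
E
```

```text
scene 159
side 151
[1.2  0.08 6.   4.   0.54 0.66]
[ 1.19  0.04  8.   -4.    0.55  0.64]
[1.19 0.08 4.   4.   0.52 0.67]
[1.19 0.04 8.   0.   0.53 0.66]
[1.18 0.   6.   4.   0.55 0.63]
[ 1.18  0.02  8.   -4.    0.54  0.64]
t 19.35 ee [473.7 128.9 206.3] fix [222.7   6.  206.3] shift [-0.5  0.5 94.4] turn 30.81 F [-0.5 -0.6 -0.9] gap 0.2
comp [ 261  135   72  103 2254]
rect (295.86505126953125, 186.14389038085938) (21.060901641845703, 113.47652435302734)
[325.52942 137.77805] 92 fix [160.9   4.5]
[325.52942 137.77805] 105 fix [160.5   2.7]
[325.52942 137.77805] 120 fix [160.    0.6]
[266.20068 234.50974] 92 fix [255.3   5.3]
[266.20068 234.50974] 105 fix [250.2   3.4]
[266.20068 234.50974] 120 fix [244.4   1.3]
tip px [[285.46372731 251.03778698]]
0.89 [209.4, 277.9, 25.1, 30.0]
0.77 [236.3, 208.7, 27.5, 32.0]
0.6 [194.1, 152.3, 37.2, 39.7]
```

```bash
python3 red.py
```

```text
scene 149 bbox 294 322 188 199
0 0 [293.1 187.1] [325.6 203.1]
0 6 [292.3 185.9] [324.7 201.8]
0.1 0 [293.1 183.9] [325.7 202.1]
0.1 6 [292.3 182.6] [324.7 200.8]
0.2 0 [292.8 180.7] [325.7 201.1]
0.2 6 [291.9 179.5] [324.7 199.8]
tip [[314.75656683 166.6386021 ]]
294 195 195; 298 194 199; 302 193 197; 306 192 196; 310 191 195; 314 190 194; 318 188 193; 322 189 192; 
side 150 bbox 267 307 194 234
0 0 [263.5 209.2] [281.6 235.7]
0 6 [265.4 209.7] [283.4 236.3]
0.1 0 [263.5 208.1] [281.7 232.5]
0.1 6 [265.4 208.6] [283.6 233. ]
0.2 0 [263.7 207. ] [281.9 228.9]
0.2 6 [265.6 207.5] [283.7 229.4]
tip [[273.77985891 200.44456685]]
267 229 233; 271 222 233; 275 215 227; 279 212 220; 283 None None; 287 None None; 291 None None; 295 None None; 299 None None; 303 None None; 307 194 194;
```

The handle's edges match a fully shut handle in both views (scene top row 188 against 187 predicted; side bottom row 234 against 236). I hand in.

```bash
python3 -c "
from station import bot
print(bot.sign_off())"
```

```text
the job is handed in; nothing more can be done
None
```

I slid the housing into the V-block, where it measured within about 1 mm of the seat, then pressed the clamp handle down to its hard stop. The job is handed in, but no verdict came back. I didn't re-measure the housing's exact position after clamping.

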